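Pin the stop bar of the drilling jig

ROBOT

A 7-joint arm with a two-finger parallel gripper is mounted at the origin on a cart in front of the work surface, level with it; the furniture and walls round the work are solid. World frame = base frame: x ahead of the robot, y to its left, z up, the work surface at z = 0. Lengths are in m, angles in rad, forces in N, time in s.
With the tool pointing down it reaches from about 0.35 to 0.9 m from the base axis. Payload 7.2 kg.
Tool frame: the origin (TCP) lies on the centre line of the jaws, within the pads' length; the fingertips stand 19 mm ahead of it and the grasp point (between the pads) is the TCP; y points along the fingers, x is the direction in which the jaws open and shut, and the axes are right-handed (so a half turn about y gives the same grasp; the last joint's range is limited). The gripper opens to 88 mm and grips with 3 to 60 N. Pads are 20 mm wide; open, the fingers measure 115 mm over their backs; the gripper's body (75 mm by 178 mm) begins 61 mm behind the grasp point.
Start: joints at [1.109, 0.411, -0.013, 1.596, 0.006, 1.134, -0.082], TCP at [0.24, -0.577, 0.242] pointing down, gripper open.
Joint ranges: [-2.95, 2.95], [-0.29, 1.99], [-1.47, 1.44], [0.14, 2.54], [-1.03, 4.17], [0.13, 1.85], [-2.86, 2.86]. Speed limits (rad/s): [2.39, 2.39, 3.01, 3.01, 3.14, 3.14, 3.14].

INTERFACE

Orientations are given as a unit quaternion [x, y, z, w].
In Python, from cell import manip, capture, calibration gives the robot as it stands.
- The arm moves only by the shell command python3 -m pendant 'ROWS' [OPENING] [FORCE]. ROWS is JSON, a list that holds one entry, the list of rows, each a list of 6 numbers: the shift along the tool's x, y, z in mm, then the turn, a rotation vector about the tool's x, y, z in rad. In form: [[[dx, dy, dz, ax, ay, az], ...]]. A call has exactly 5 rows; each row shifts and turns the commanded pose from where the row before left it, along the tool's axes as they then stand; what a row does not reach is not made up. A row lasts 1/10 s, in which the tool goes at most 50 mm and 8.59 degrees, less where a joint would pass 70% of its speed; a pose out of reach is approached as far as the arm can. A call with a gripper value outside its range is refused whole. OPENING is the closure in counts, from 0 (fully open) to 255 (shut), set as the call begins (- or left out, the last holds). The fingers move at their own pace and stop on an object; FORCE is the grip in N (left out, the last holds). Time passes only in rows, so rows that do not move let the fingers close, or fill a call up. It gives the time, the measured TCP pose, the force and the opening at its end, in the units of the state.
- manip.get_state(): the state, without advancing time (a new reading comes with each control period).
- capture(name): name is "side" or "top" or "wrist"; returns (picture, depth): 400x640x3 uint8, red, green, blue; 400x640 float32, m along the optical axis (not along the pixel's ray), 0 where there is no reading.
- calibration(name): a dict with "fx", "fy", "cx", "cy" (pixels), "origin" and "rotation" of the camera in the world; the wrist camera has in their place "hand_eye" (4x4, takes a point from camera to tool coordinates, whose origin is the TCP and whose axes are the tool frame's). Camera axes: x right, y down, z forward; pixel columns grow to the right and rows downward; lengths in m; the calibration is good to about 2 mm. A picture is of the moment at which its call begins: read the wrist's pose just before it. calibration takes no time and is no camera call.
- manip.finish_job(): hands the job in, once; it reports no verdict.
The state is a dict: "time_s": time; "qpos": joint angles; "joint_vel": joint speeds; "joint_torque": joint torques, N m; "eef_pos": TCP position; "orientation": TCP orientation; "wrist_force": force on the tool from outside, world axes, zero at the start; "ft_torque": the same for the moment, N m; "opening": finger opening in m.
Only numpy, scipy, OpenCV 4.12 (cv2) and the standard library are available. Lean on these libraries where they do the work, as an engineer would, in place of code of your own. Each camera call takes 0.05 s, during which the arm holds its last target.

TASK

Lock the drawn-out stop bar of the blue-topped drilling jig with the red-handled pin from the wooden stand: put the pin through the slot in the cover, feel for the hole in the sliding bar below, draw the bar along with it until that hole comes over the hole in the base, and push the pin home until its collar lies flat on the cover. Touch down slowly and work gently by feel, never bearing on the jig with the pin harder than 40 N. Let go of the pin, and leave the tape measure, the pliers and the tan block where they are.

Things in the scene. Friction and masses are not known exactly. Their poses are not given: they have to be found in the camera images.
- jig: Drilling jig fixed to the bench: dark steel base 80 x 190 x 28 mm, guide rails, blue cover plate 8 mm thick with its top 46 mm above the bench; between them slides a captive steel stop bar. Origin on the bench under the base hole's axis; z up, y along the slot. The bar sticks out at the +y end with a stop head 62 mm high, 120 to 178 mm from the origin.
- home (a point): Point on the axis of the round hole in the base (14 mm across, 24 mm deep, its mouth 18 mm below this point), at the height of the cover's top. Axes as the jig's: y along the slot toward the side to which the bar is drawn out, z up. With the pin home, its axis passes here and the collar's underside lies at this height; the nose's end is then 40 mm below.
- slot_mid (a point): Middle of the cover's slot, at the cover's top, 24 mm from home toward +y; axes as the jig's. The slot is 16 mm wide (x) and 74 mm long (y). 8 mm below this lies the top of the bar, 9.6 mm thick, 50 mm wide. Its one round hole, 14 mm across, is not measured: at the start it lies 8 to 50 mm toward +y from home, under the slot.
- slot_end (a point): The +y end of the slot at the cover's top, 61 mm from home. How the bar moves: along y only, with about 3 N of friction and damping of 15 N per m/s; it stays where it is left. Its hole can travel from 5 mm on the -y side of home to 53 mm on the +y side. Elsewhere under the slot the bar is solid and hides the base hole.
- pin: Loose steel locking pin, about 120 g, upright in its stand at the start: on top a red square grip 18 x 18 x 44 mm, below it a collar 27 mm across and 4 mm thick, below that a round shank 12 mm across and 40 mm long with its last 5 mm tapering to a blunt nose 8 mm across. Origin at the centre of the grip, 26 mm above the collar's underside and 66 mm above the nose's end; z up along the pin, x and y square to the flats of the grip
- pin_tip (a point): End of the pin's nose, 66 mm below the centre of its grip; axes as the pin's
- stand: Fixed light wood block 64 x 64 x 50 mm with a 16 mm hole, 44 mm deep, in its top, in which the pin stands with its collar on the block's top; origin under its centre, on the bench
- tape_measure: Bystander: yellow tape measure 72 x 80 x 30 mm on the bench, loose; origin under its centre
- pliers: Bystander: red-handled pliers 52 x 164 x 12 mm on the bench, loose; origin under their centre
- block_tan: Bystander: tan wood block 62 x 150 x 32 mm on the bench, loose; origin under its centre

How it is judged:
On the way, in this order (a step that is already met when the one before it is completed fails the run):
1. the pin is lifted clear of its stand (nose higher than 55 mm above the bench) (height (world z) of pin_tip above 0.055 m), for 0.1 s.
2. the pin's nose has gone through the slot and caught the bar's hole (more than 11 mm below the cover's top) (z of pin_tip in the frame of home below -0.011 m and horizontal distance between pin_tip and home below 0.06 m), for 0.1 s.
At the end, for the whole second after the job is handed in: The pin stands released and at rest in the base hole, through cover and bar: nose more than 38 mm below the cover's top (collar within 2 mm of the cover), within 3 mm of the base hole's axis, upright within 0.06 rad (z of pin_tip in the frame of home below -0.038 m and horizontal distance between pin_tip and home below 0.003 m and angle between pin's own z axis and vertical below 0.06 rad and linear speed of pin below 0.01 m/s and contact force between pin and the fingers below 0.1 N); the robot touches nothing.
It fails at once if the pin bears on the jig or its bar with more than 40 N (contact force between pin and jig above 40 N).
It fails at once if the tape measure, the pliers or the tan block is moved more than 15 mm (distance of any of tape_measure, pliers, block_tan from where it was at the start of the episode above 0.015 m).
It also fails if it takes over 72 s, if anything falls off the work surface, if the arm or the gripper's body presses on something with over 40 N, if the wrist force passes 120 N, or if a joint passes its speed limit or range.

## Working session

There is one attempt and no reset: what is moved stays moved. The work goes in short steps, Python scripts to look and compute and a shell command to move; the robot and the scene stay as the last step left them, time stands still between calls to the robot, and variables do not carry over. Pictures are saved under pics/ and viewed, and the job is handed in when it is done.

```bash
ls; mkdir -p pics; python3 - <<'E'
from cell import manip, capture, calibration
import cv2,numpy as np
s=manip.get_state();print(s)
for n in("top","side","wrist"):
    im,d=capture(n);cv2.imwrite(f"pics/{n}0.png",im[:,:,::-1]);np.save(f"pics/{n}0.npy",d)
    print(n,calibration(n))
E
```

```text
pics
{'time_s': 0.0, 'qpos': array([ 1.10881501,  0.41187068, -0.01276392,  1.59702256,  0.00560015,
        1.1343105 , -0.08216392]), 'joint_vel': array([-3.16119086e-03, -4.72418529e-05, -4.21507351e-04, -5.95097074e-04,
       -5.92215303e-04, -1.96363904e-03, -9.03675213e-05]), 'joint_torque': array([ 4.90634811e-04, -5.87937927e+01,  6.42463211e-01, -2.91070104e+01,
       -5.35908365e-02,  1.83818227e-02,  1.66766040e-04]), 'eef_pos': array([ 0.23961224, -0.57673355,  0.24083578]), 'orientation': array([-0.58788948,  0.39297779, -0.39201686,  0.58845323]), 'wrist_force': array([ 0.37571537,  0.71334319, -0.34195554]), 'ft_torque': array([-0.0308193 , -0.03638841, -0.02072585]), 'opening': 0.08768651182466781}
top {'fx': 407.1794380288932, 'fy': 407.1794380288932, 'cx': 320.2855510957515, 'cy': 194.62647185067206, 'origin': array([ 0.46971673, -0.21642873,  1.03898238]), 'rotation': array([ 0.70786192, -0.7034134 ,  0.04001753, -0.05039529])}
side {'fx': 391.9049408235549, 'fy': 391.9049408235549, 'cx': 317.06783017572053, 'cy': 205.24673745489332, 'origin': array([0.53689441, 0.34457311, 0.94193897]), 'rotation': array([-0.03281405,  0.9610363 , -0.27440275,  0.0059669 ])}
wrist {'fx': 335.3069729530643, 'fy': 335.3069729530643, 'cx': 320.36015418678994, 'cy': 203.97080290026204, 'hand_eye': array([[ 9.99999955e-01, -1.72087481e-04,  2.47346779e-04,
         1.38324363e-03],
       [-2.85033546e-04, -2.74008188e-01,  9.61727317e-01,
        -1.44200551e-01],
       [-9.77261887e-05, -9.61727344e-01, -2.74008224e-01,
         7.53494640e-02],
       [ 0.00000000e+00,  0.00000000e+00,  0.00000000e+00,
         1.00000000e+00]])}
```

View pics/top0.png

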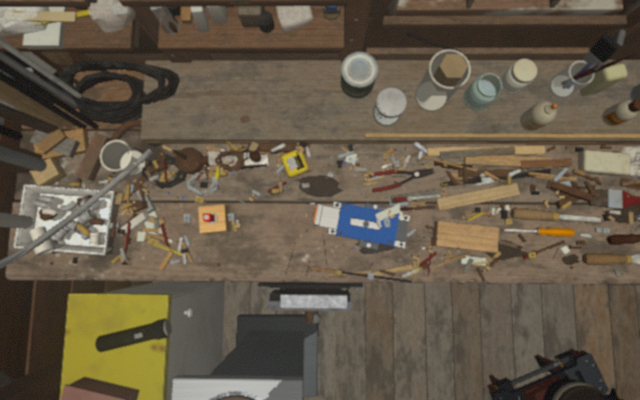

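View pics/side0.png

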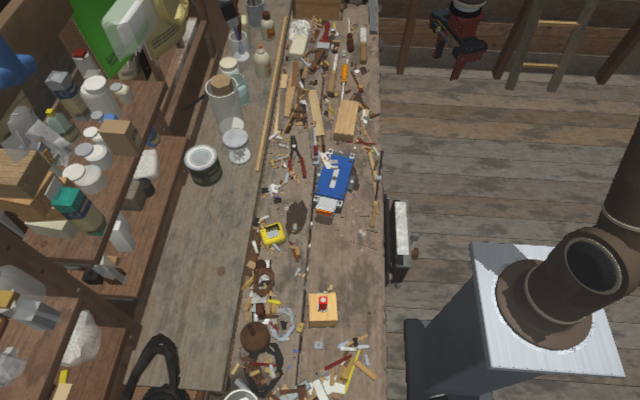

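View pics/wrist0.png

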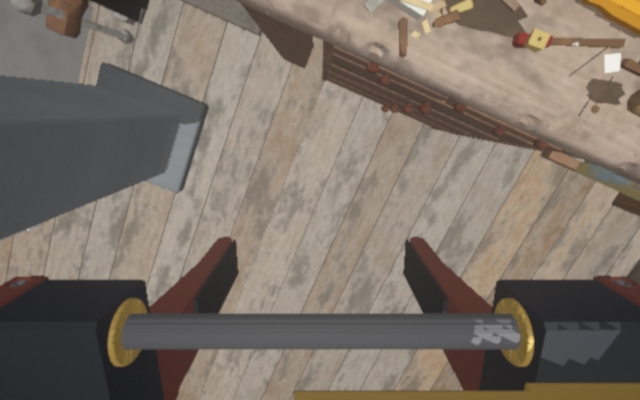

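```bash
cat > h.py <<'E'
import numpy as np,cv2
from cell import manip,capture,calibration
from scipy.spatial.transform import Rotation as R
def cam(n,T=None):
    c=calibration(n)
    if n=="wrist":
        s=T or manip.get_state(); Rw=R.from_quat(s['orientation']).as_matrix(); H=c['hand_eye']
        return c, Rw@H[:3,:3], Rw@H[:3,3]+s['eef_pos']
    return c,R.from_quat(c['rotation']).as_matrix(),np.array(c['origin'])
def ray(n,u,v,z,T=None):
    c,M,o=cam(n,T); d=M@[(u-c['cx'])/c['fx'],(v-c['cy'])/c['fy'],1]
    return o+d*(z-o[2])/d[2]
def proj(n,p,T=None):
    c,M,o=cam(n,T); q=M.T@(np.array(p)-o); return c['fx']*q[0]/q[2]+c['cx'],c['fy']*q[1]/q[2]+c['cy']
def pt(n,D,u,v,T=None):
    c,M,o=cam(n,T); d=D[int(v),int(u)]; return o+M@np.array([(u-c['cx'])/c['fx'],(v-c['cy'])/c['fy'],1])*d
def crop(im,x0,y0,x1,y1,f,out):
    a=im[y0:y1,x0:x1]; cv2.imwrite(out,cv2.resize(a,None,fx=f,fy=f,interpolation=cv2.INTER_CUBIC))
E
python3 - <<'E'
from h import *
im=cv2.imread("pics/top0.png"); crop(im,300,190,430,280,6,"pics/tj.png"); crop(im,180,190,240,250,8,"pics/ts.png")
print(R.from_quat(manip.get_state()['orientation']).as_matrix())
print(cam("top")[1])
E
```

```text
[[ 3.83688425e-01 -5.50165062e-04  9.23462446e-01]
 [-9.23461838e-01  1.06454843e-03  3.83688807e-01]
 [-1.19416267e-03 -9.99999282e-01 -9.96015287e-05]]
[[ 0.00721637 -0.99180573  0.12755121]
 [-0.99987251 -0.0053398   0.01504809]
 [-0.01424368 -0.12764354 -0.99171782]]
```

View pics/tj.png

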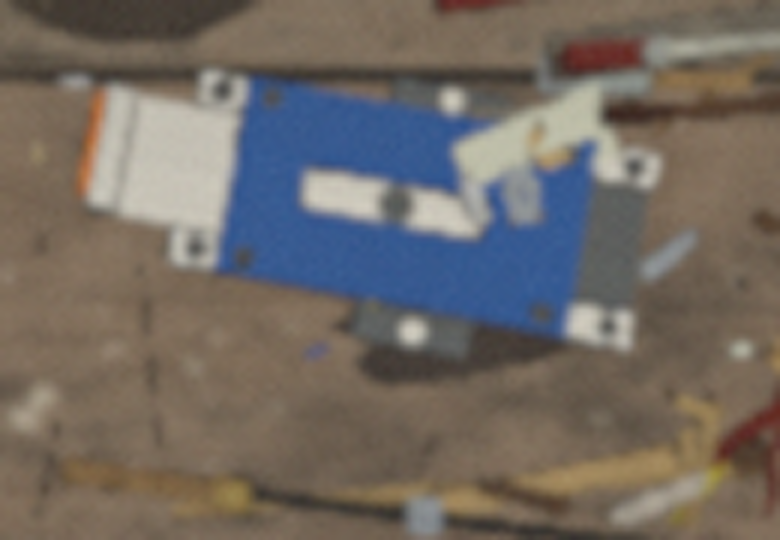

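View pics/ts.png

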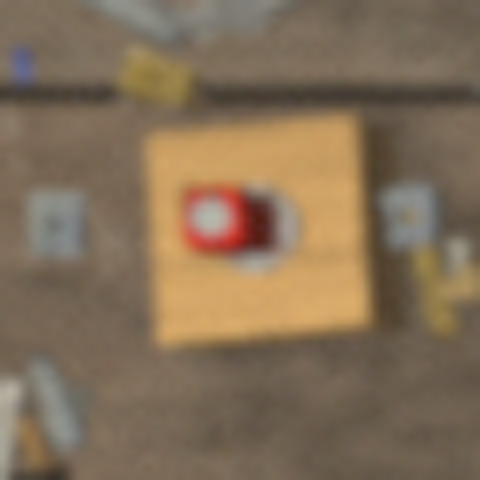

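```bash
python3 - <<'E'
from h import *
def c6(x,y):return 300+x/6-.4,190+y/6-.4
D=np.load("pics/top0.npy")
P={}
for k,(x,y,z) in dict(slotL=(302,190,.046),slotLt=(306,172,.046),slotLb=(300,208,.046),slotR=(482,224,.046),hole=(397,205,.038),covTL=(248,78,.046),covBL=(220,272,.046),covBR=(563,342,.046)).items():
    P[k]=ray("top",*c6(x,y),z); print(k,P[k].round(4))
d=P['covTL']-P['covBL'];print(np.degrees(np.arctan2(d[1],d[0])))
d=P['covBL']-P['covBR'];print(np.degrees(np.arctan2(d[1],d[0])),np.linalg.norm(d))
print("pin",ray("top",180+212/8-.4,190+218/8-.4,.098))
for n,x,y in [("sTL",145,138),("sTR",358,115),("sBR",370,325),("sBL",160,345)]:print(n,ray("top",180+x/8-.4,190+y/8-.4,.05).round(4))
for x,y in [(540,140),(475,165),(590,105),(475,200),(525,195),(400,260),(397,205),(330,190),(450,100)]:
    print(x,y,pt("top",D,*c6(x,y)).round(4))
print("pin",pt("top",D,206,217))
E
```

```text
slotL [ 0.5324 -0.2741  0.046 ]
slotLt [ 0.5397 -0.2757  0.046 ]
slotLb [ 0.5251 -0.2732  0.046 ]
slotR [ 0.5191 -0.3468  0.046 ]
hole [ 0.527  -0.3133  0.038 ]
covTL [ 0.578  -0.2521  0.046 ]
covBL [ 0.499  -0.2409  0.046 ]
covBR [ 0.4719 -0.3788  0.046 ]
-8.11301583359719
78.88921184768223 0.14058445368344738
pin [0.53725732 0.06278617 0.098     ]
sTL [0.5651 0.0987 0.05  ]
sTR [0.5726 0.0335 0.05  ]
sBR [0.5085 0.0274 0.05  ]
sBL [0.502  0.0912 0.05  ]
540 140 [ 0.5534 -0.3709  0.0453]
475 165 [ 0.543  -0.3443  0.0459]
590 105 [ 0.567  -0.39    0.0532]
475 200 [ 0.5285 -0.3435  0.0507]
525 195 [ 0.5307 -0.3639  0.0492]
400 260 [ 0.5044 -0.3138  0.0435]
397 205 [ 0.5276 -0.3142  0.0285]
330 190 [ 0.533  -0.286   0.0377]
450 100 [ 0.5724 -0.3379  0.0166]
pin [0.53691915 0.06305465 0.09783071]
```

```bash
cat > plan.py <<'E'
from h import *
import sys
# usage: plan x y z yaw_deg n [maxmm]: rows to bring the TCP from measured pose to target, n rows
def rows(x,y,z,yaw,n):
    s=manip.get_state(); M=R.from_quat(s['orientation']); p=s['eef_pos']
    a=np.radians(yaw); X=np.array([np.cos(a),np.sin(a),0]);Y=np.array([0,0,-1.]);Z=np.cross(X,Y)
    T=R.from_matrix(np.c_[X,Y,Z]); rv=(M.inv()*T).as_rotvec()/n
    d=(np.array([x,y,z])-p)/n
    print("now",p.round(4),"step mm",np.linalg.norm(d)*1e3,"turn/row",np.linalg.norm(rv)); out=[]
    for i in range(n):
        out.append([round(float(v),1) for v in M.inv().apply(d)*1e3]+[round(float(v),3) for v in rv]); M=M*R.from_rotvec(rv)
    for i in range(0,n,5): print(str([out[i:i+5]]).replace(" ",""))
if __name__=="__main__":
    a=list(map(float,sys.argv[1:])); rows(*a[:4],int(a[4]))
E
python3 plan.py .533 .057 .24 6.7 15
```

```text
now [ 0.2396 -0.5769  0.241 ] step mm 46.56440751802259 turn/row 0.08626309216434297
[[[-31.5,0.1,34.3,-0.0,-0.086,-0.0],[-28.4,0.1,36.9,-0.0,-0.086,-0.0],[-25.2,0.1,39.2,-0.0,-0.086,-0.0],[-21.7,0.1,41.2,-0.0,-0.086,-0.0],[-18.1,0.1,42.9,-0.0,-0.086,-0.0]]]
[[[-14.3,0.1,44.3,-0.0,-0.086,-0.0],[-10.4,0.1,45.4,-0.0,-0.086,-0.0],[-6.5,0.1,46.1,-0.0,-0.086,-0.0],[-2.5,0.1,46.5,-0.0,-0.086,-0.0],[1.5,0.1,46.5,-0.0,-0.086,-0.0]]]
[[[5.5,0.1,46.2,-0.0,-0.086,-0.0],[9.5,0.1,45.6,-0.0,-0.086,-0.0],[13.4,0.1,44.6,-0.0,-0.086,-0.0],[17.2,0.1,43.3,-0.0,-0.086,-0.0],[20.8,0.1,41.6,-0.0,-0.086,-0.0]]]
```

```bash
python3 -m pendant '[[[-31.5,0,34.3,0,-0.086,0],[-28.4,0,36.9,0,-0.086,0],[-25.2,0,39.2,0,-0.086,0],[-21.7,0,41.2,0,-0.086,0],[-18.1,0,42.9,0,-0.086,0]]]' 0 25; python3 plan.py .533 .057 .24 6.7 10
```

```text
time_s: 0.65
eef_pos: [0.3381, -0.364, 0.2416]
orientation: [0.659, -0.257, 0.257, -0.659]
wrist_force: [1.3, 0.3, -0.4]
opening: 0.0879
now [ 0.3381 -0.364   0.2416] step mm 46.39614481395639 turn/row 0.08604652199926942
[[[-14.2,0.1,44.2,0.0,-0.086,-0.0],[-10.3,0.2,45.2,0.0,-0.086,-0.0],[-6.4,0.2,46.0,0.0,-0.086,-0.0],[-2.4,0.2,46.3,0.0,-0.086,-0.0],[1.6,0.2,46.4,0.0,-0.086,-0.0]]]
[[[5.6,0.2,46.1,0.0,-0.086,-0.0],[9.5,0.2,45.4,0.0,-0.086,-0.0],[13.4,0.2,44.4,0.0,-0.086,-0.0],[17.1,0.2,43.1,0.0,-0.086,-0.0],[20.8,0.2,41.5,0.0,-0.086,-0.0]]]
```

```bash
python3 -m pendant '[[[-14.3,0,44.3,0,-0.086,0],[-10.4,0,45.4,0,-0.086,0],[-6.5,0,46.1,0,-0.086,0],[-2.5,0,46.5,0,-0.086,0],[1.5,0,46.5,0,-0.086,0]]]'; python3 plan.py .533 .057 .24 6.7 5
```

```text
time_s: 1.15
eef_pos: [0.4362, -0.1531, 0.2418]
orientation: [0.699, -0.11, 0.111, -0.698]
wrist_force: [0.7, -0.9, -0.5]
opening: 0.0878
now [ 0.4362 -0.1531  0.2418] step mm 46.26803219031083 turn/row 0.08613413647298414
[[[5.4,0.3,45.9,0.0,-0.086,0.0],[9.4,0.3,45.3,0.0,-0.086,0.0],[13.2,0.3,44.3,0.0,-0.086,0.0],[17.0,0.3,43.0,0.0,-0.086,0.0],[20.6,0.3,41.4,0.0,-0.086,0.0]]]
```

```bash
python3 -m pendant '[[[5.4,0.3,45.9,0,-0.086,0],[9.4,0.3,45.3,0,-0.086,0],[13.2,0.3,44.3,0,-0.086,0],[17.0,0.3,43,0,-0.086,0],[20.6,0.3,41.4,0,-0.086,0]]]'; python3 - <<'E'
from h import *
import pickle
s=manip.get_state(); im,d=capture("wrist"); pickle.dump((s,d),open("pics/w1.pkl","wb")); cv2.imwrite("pics/w1.png",im[:,:,::-1])
print(s['eef_pos'],R.from_quat(s['orientation']).as_matrix().round(3))
E
```

```text
time_s: 1.65
eef_pos: [0.5338, 0.0564, 0.2401]
orientation: [0.706, 0.041, -0.041, -0.706]
wrist_force: [1.1, -1.1, 0.1]
opening: 0.088
[0.5337539  0.05642801 0.24010276] [[ 0.993  0.    -0.116]
 [ 0.116 -0.     0.993]
 [ 0.    -1.    -0.   ]]
```

View pics/w1.png

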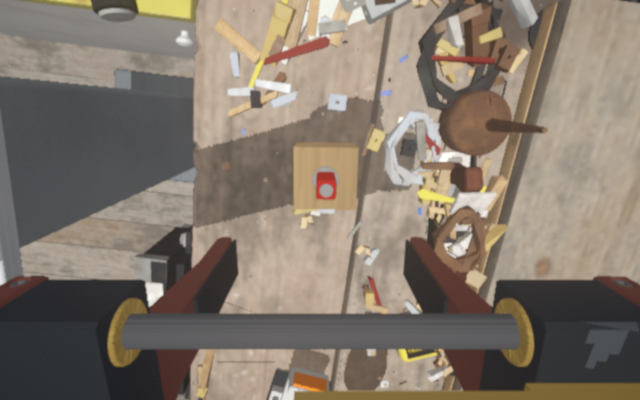

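```bash
python3 - <<'E'
from h import *
im=cv2.imread("pics/w1.png"); crop(im,285,135,365,225,6,"pics/w1c.png")
E
```

```text
(no output)
```

View pics/w1c.png

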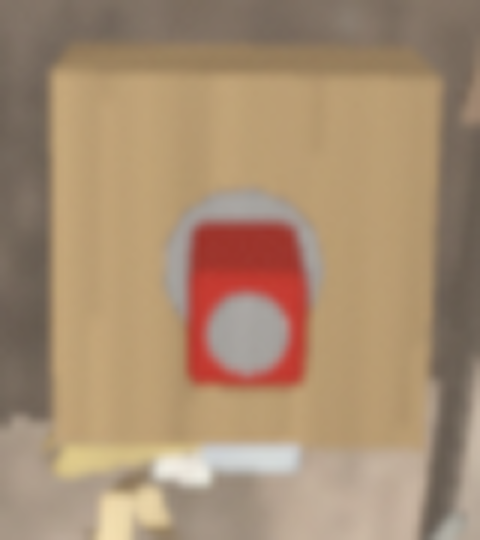

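```bash
python3 - <<'E'
from h import *
import pickle
s,D=pickle.load(open("pics/w1.pkl","rb"))
print(ray("wrist",325.75,189.6,.098,s), pt("wrist",D,326,189,s))
for x,y in[(52,72),(440,75),(428,448),(55,442)]:print(ray("wrist",285+x/6-.4,135+y/6-.4,.05,s))
E
python3 plan.py .537 .0628 .081 6.7 10
```

```text
[0.53854329 0.06222625 0.098     ] [0.53858087 0.06339122 0.10057613]
[0.50352657 0.09053273 0.05      ]
[0.56709221 0.09744352 0.05      ]
[0.57441589 0.03364109 0.05      ]
[0.51000386 0.0272334  0.05      ]
now [0.5356 0.0648 0.2405] step mm 15.947476067013643 turn/row 0.0012897116503101695
[[[0.1,15.9,-0.3,-0.001,0.001,0.0],[0.1,15.9,-0.3,-0.001,0.001,0.0],[0.1,15.9,-0.3,-0.001,0.001,0.0],[0.1,15.9,-0.3,-0.001,0.001,0.0],[0.1,15.9,-0.3,-0.001,0.001,0.0]]]
[[[0.1,15.9,-0.3,-0.001,0.001,0.0],[0.1,15.9,-0.2,-0.001,0.001,0.0],[0.1,15.9,-0.2,-0.001,0.001,0.0],[0.1,15.9,-0.2,-0.001,0.001,0.0],[0.1,15.9,-0.2,-0.001,0.001,0.0]]]
```

```bash
python3 -m pendant '[[[2,25,-2,0,0,0],[0,30,0,0,0,0],[0,30,0,0,0,0],[0,25,0,0,0,0],[0,10,0,0,0,0]]]'; python3 plan.py .538 .0625 .081 6.7 5
```

```text
time_s: 2.2
eef_pos: [0.534, 0.0525, 0.1177]
orientation: [0.706, 0.038, -0.041, -0.706]
wrist_force: [0.1, 0.5, -0.5]
opening: 0.0879
now [0.534  0.0525 0.1177] step mm 7.657319659034294 turn/row 0.0011421967639144296
[[[1.1,7.3,1.9,-0.0,-0.001,-0.001],[1.1,7.3,1.9,-0.0,-0.001,-0.001],[1.0,7.3,1.9,-0.0,-0.001,-0.001],[1.0,7.3,1.9,-0.0,-0.001,-0.001],[1.0,7.3,1.9,-0.0,-0.001,-0.001]]]
```

```bash
python3 -m pendant '[[[3,8,5,0,0,0],[0,5,0,0,0,0],[0,0,0,0,0,0],[0,0,0,0,0,0],[0,0,0,0,0,0]]]'; python3 plan.py .538 .0625 .081 6.7 5
```

```text
time_s: 2.7
eef_pos: [0.5384, 0.0584, 0.1079]
orientation: [0.706, 0.04, -0.039, -0.706]
wrist_force: [-0.5, -0.4, 0.2]
opening: 0.0877
now [0.5384 0.0584 0.1079] step mm 5.453077164725649 turn/row 0.0008606528628656657
[[[0.0,5.4,0.8,0.0,-0.001,0.0],[0.0,5.4,0.8,0.0,-0.001,0.0],[0.0,5.4,0.8,0.0,-0.001,0.0],[0.0,5.4,0.8,0.0,-0.001,0.0],[0.0,5.4,0.8,0.0,-0.001,0.0]]]
```

```bash
python3 -m pendant '[[[0,9,4,0,0,0],[0,9,0,0,0,0],[0,9,0,0,0,0],[0,0,0,0,0,0],[0,0,0,0,0,0]]]'; python3 - <<'E'
from h import *
im,d=capture("wrist"); cv2.imwrite("pics/w2.png",im[:,:,::-1]);print(manip.get_state())
E
```

```text
time_s: 3.2
eef_pos: [0.5372, 0.0624, 0.0796]
orientation: [-0.706, -0.04, 0.04, 0.706]
wrist_force: [0.7, -0.3, 0.2]
opening: 0.0878
{'time_s': 3.25, 'qpos': array([ 0.19760017,  0.52622904, -0.52451793,  1.92620213,  0.36408402,
        0.78376902, -0.4168774 ]), 'joint_vel': array([ 0.00431685, -0.00932474, -0.00459828, -0.00361507,  0.00017747,
        0.00044729,  0.00032557]), 'joint_torque': array([-2.91783898e-02, -5.45586383e+01, -6.60616010e+00, -2.09473568e+01,
       -3.09786794e-02, -1.11037036e-02, -6.92273214e-03]), 'eef_pos': array([0.53743064, 0.06242663, 0.07998176]), 'orientation': array([-0.70594837, -0.03983568,  0.04010972,  0.70600371]), 'wrist_force': array([-0.19211111,  0.0018656 ,  0.44405865]), 'ft_torque': array([-0.01079874, -0.16341104, -0.02037675]), 'opening': 0.08767145212046663}
```

View pics/w2.png

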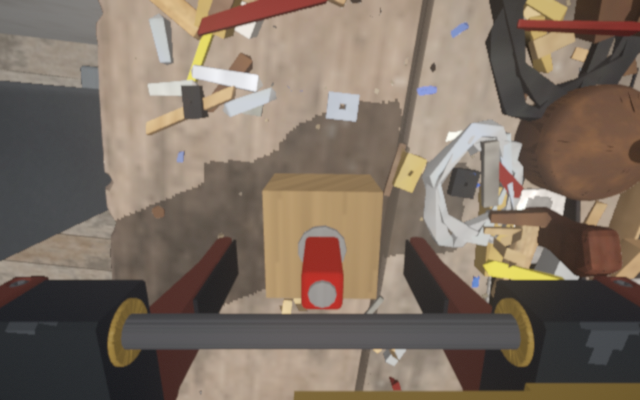

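```bash
python3 -m pendant '[[[0,0,0,0,0,0],[0,0,0,0,0,0],[0,0,0,0,0,0],[0,0,0,0,0,0],[0,0,0,0,0,0]]]' 255 40;python3 -m pendant '[[[0,0,0,0,0,0],[0,0,0,0,0,0],[0,0,0,0,0,0],[0,0,0,0,0,0],[0,0,0,0,0,0]]]'
```

```text
time_s: 3.75
eef_pos: [0.5375, 0.0623, 0.0802]
orientation: [0.706, 0.04, -0.04, -0.706]
wrist_force: [-0.0, 0.7, -1.5]
opening: 0.0512
time_s: 4.25
eef_pos: [0.5375, 0.0624, 0.0801]
orientation: [-0.706, -0.04, 0.04, 0.706]
wrist_force: [-0.4, 0.2, 0.0]
opening: 0.0178
```

```bash
python3 -m pendant '[[[0,-15,0,0,0,0],[0,-25,0,0,0,0],[0,-30,0,0,0,0],[0,-30,0,0,0,0],[0,-20,0,0,0,0]]]'; python3 -m pendant '[[[0,0,0,0,0,0],[0,0,0,0,0,0],[0,0,0,0,0,0],[0,0,0,0,0,0],[0,0,0,0,0,0]]]';python3 - <<'E'
from h import *
im,d=capture("wrist"); cv2.imwrite("pics/w3.png",im[:,:,::-1])
im,d=capture("side"); crop(im[:,:,::-1],270,240,400,370,5,"pics/s3.png")
E
python3 plan.py .5254 -.3121 .19 6.7 10
```

```text
time_s: 4.75
eef_pos: [0.5379, 0.0627, 0.2032]
orientation: [-0.706, -0.041, 0.039, 0.706]
wrist_force: [0.6, -0.1, -1.7]
opening: 0.018
time_s: 5.25
eef_pos: [0.537, 0.0623, 0.1992]
orientation: [-0.706, -0.039, 0.041, 0.706]
wrist_force: [0.1, 0.1, -1.8]
opening: 0.0176
now [0.5372 0.0624 0.1995] step mm 37.48092926829321 turn/row 0.00039203323018519395
[[[-5.4,1.0,-37.1,-0.0,-0.0,-0.0],[-5.4,1.0,-37.1,-0.0,-0.0,-0.0],[-5.4,1.0,-37.1,-0.0,-0.0,-0.0],[-5.4,1.0,-37.1,-0.0,-0.0,-0.0],[-5.5,1.0,-37.1,-0.0,-0.0,-0.0]]]
[[[-5.5,1.0,-37.1,-0.0,-0.0,-0.0],[-5.5,1.0,-37.1,-0.0,-0.0,-0.0],[-5.5,1.0,-37.1,-0.0,-0.0,-0.0],[-5.5,1.0,-37.1,-0.0,-0.0,-0.0],[-5.5,1.0,-37.1,-0.0,-0.0,-0.0]]]
```

View pics/w3.png

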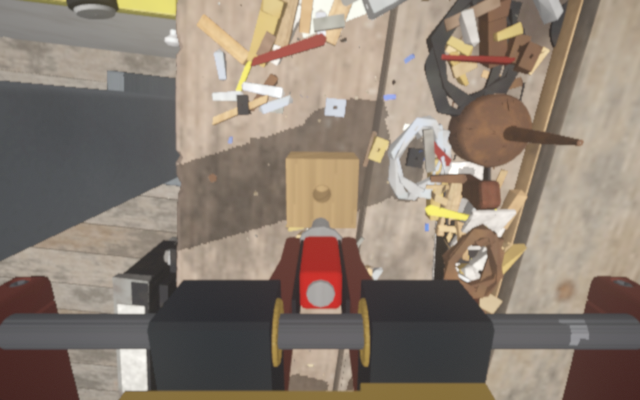

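View pics/s3.png

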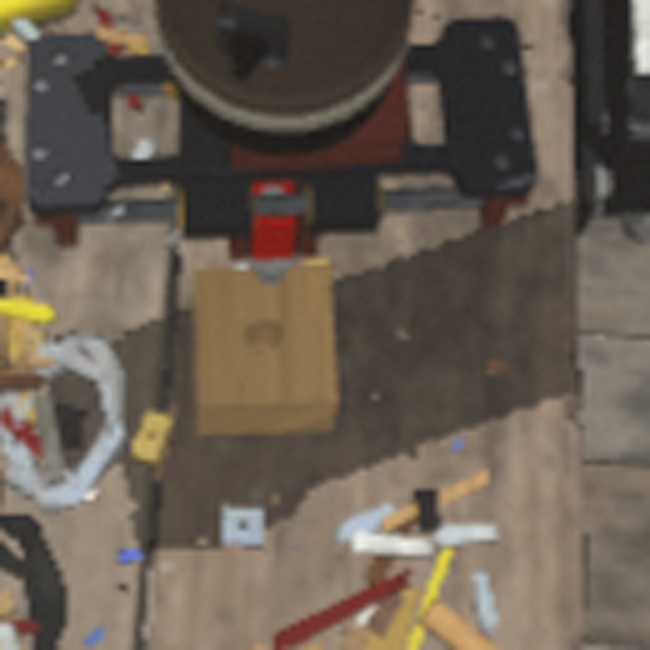

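```bash
python3 - <<'E'
from h import *
c=calibration("wrist");H=c['hand_eye']
for u,v,y in[(320.5,293,-.018)]:
    d=H[:3,:3]@[(u-c['cx'])/c['fx'],(v-c['cy'])/c['fy'],1]; o=H[:3,3]; print((o+d*(y-o[1])/d[1])*1e3)
E
python3 plan.py .5124 -.3833 .2 -10.4 10
```

```text
[  0.76386305 -18.          -1.41319329]
now [0.5372 0.0624 0.1995] step mm 44.639195442695076 turn/row 0.029468960677546358
[[[-7.5,-0.0,-44.0,-0.0,0.029,-0.0],[-6.2,-0.0,-44.2,-0.0,0.029,-0.0],[-4.9,-0.0,-44.4,-0.0,0.029,-0.0],[-3.6,-0.0,-44.5,-0.0,0.029,-0.0],[-2.3,-0.0,-44.6,-0.0,0.029,-0.0]]]
[[[-1.0,-0.0,-44.6,-0.0,0.029,-0.0],[0.4,-0.0,-44.6,-0.0,0.029,-0.0],[1.7,-0.0,-44.6,-0.0,0.029,-0.0],[3.0,-0.0,-44.5,-0.0,0.029,-0.0],[4.3,-0.0,-44.4,-0.0,0.029,-0.0]]]
```

```bash
python3 -m pendant '[[[-7.5,0,-30,0,0.029,0],[-6.2,0,-44.2,0,0.029,0],[-4.9,0,-44.4,0,0.029,0],[-3.6,0,-44.5,0,0.029,0],[-2.3,0,-44.6,0,0.029,0]]]' ;  python3 -m pendant '[[[-1,0,-44.6,0,0.029,0],[0.4,0,-44.6,0,0.029,0],[1.7,0,-44.6,0,0.029,0],[3,0,-44.5,0,0.029,0],[4.3,0,-30,0,0.029,0]]]'; python3 -m pendant '[[[0,0,-28,0,0,0],[0,0,0,0,0,0],[0,0,0,0,0,0],[0,0,0,0,0,0],[0,0,0,0,0,0]]]';python3 plan.py .5124 -.3833 .2 -10.4 5;python3 - <<'E'
from h import *
import pickle
s=manip.get_state(); im,d=capture("wrist"); pickle.dump((s,d),open("pics/w4.pkl","wb")); cv2.imwrite("pics/w4.png",im[:,:,::-1])
E
```

```text
time_s: 5.85
eef_pos: [0.5233, -0.1483, 0.2001]
orientation: [0.707, -0.012, 0.012, -0.707]
wrist_force: [0.7, -0.4, -1.6]
opening: 0.0179
time_s: 6.35
eef_pos: [0.5127, -0.359, 0.1997]
orientation: [0.705, -0.064, 0.064, -0.704]
wrist_force: [0.4, 0.5, -0.4]
opening: 0.018
time_s: 6.85
eef_pos: [0.5098, -0.3812, 0.2003]
orientation: [-0.704, 0.062, -0.062, 0.705]
wrist_force: [0.0, 0.5, -0.9]
opening: 0.0175
now [ 0.5098 -0.3812  0.2003] step mm 0.6823371135412631 turn/row 0.0013453872839372693
[[[0.6,0.1,-0.3,-0.0,0.001,0.0],[0.6,0.1,-0.3,-0.0,0.001,0.0],[0.6,0.1,-0.3,-0.0,0.001,0.0],[0.6,0.1,-0.3,-0.0,0.001,0.0],[0.6,0.1,-0.3,-0.0,0.001,0.0]]]
```

View pics/w4.png

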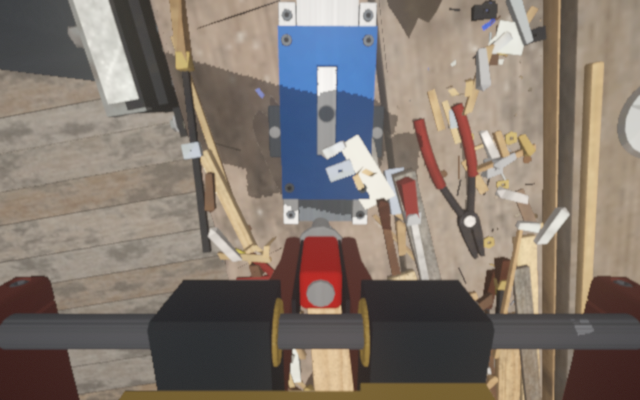

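```bash
python3 - <<'E'
from h import *
im=cv2.imread("pics/w4.png"); crop(im,265,10,405,235,4,"pics/w4c.png"); crop(im,300,55,380,195,6,"pics/w4d.png")
E
```

```text
(no output)
```

View pics/w4d.png

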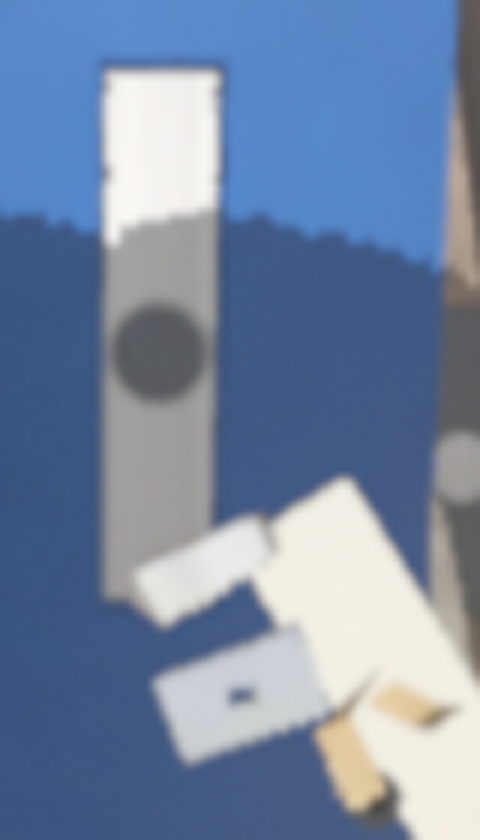

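View pics/w4c.png

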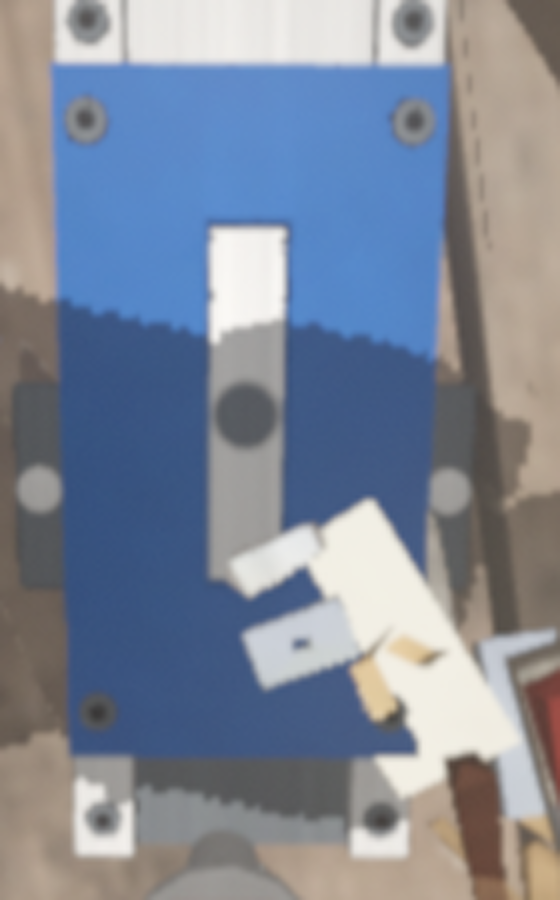

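```bash
python3 - <<'E'
from h import *
import pickle
s,D=pickle.load(open("pics/w4.pkl","rb"))
f=lambda x,y,z:ray("wrist",300+x/6-.4,55+y/6-.4,z,s)
TL,TR,BL=f(102,66,.046),f(224,66,.046),f(103,602,.046)
h=f(158,352,.038)
print(TL,TR,BL,h,np.linalg.norm(TL-BL),np.linalg.norm(TL-TR))
d=TL-BL;yaw=np.degrees(np.arctan2(d[1],d[0]))-90;print("yaw",yaw)
f=lambda x,y,z:ray("wrist",265+x/4-.4,10+y/4-.4,z,s)
a,b=f(52,66,.046),f(450,66,.046);c=f(72,756,.046);e=f(417,754,.046)
print(a,b,c,e)
for p,q in((a,c),(b,e)):
  d=p-q;print(np.degrees(np.arctan2(d[1],d[0]))-90)
d=b-a;print(np.degrees(np.arctan2(d[1],d[0])),np.linalg.norm(d))
S=(TL+TR)/2; 
for yw in(-10.4,):
  yv=np.array([-np.sin(np.radians(yw)),np.cos(np.radians(yw)),0])
  print("home",S-.061*yv,"hole dist",(h-S)@yv+.061,"lateral hole", (h-S)@[np.cos(np.radians(yw)),np.sin(np.radians(yw)),0])
print(manip.get_state()['eef_pos'],s['eef_pos'])
E
```

```text
[ 0.52657322 -0.27428124  0.046     ] [ 0.54315858 -0.27721164  0.046     ] [ 0.51364321 -0.34699921  0.046     ] [ 0.52783409 -0.31331625  0.038     ] 0.07385857331294199 0.01684225186977078
yaw -10.082412105228428
[ 0.50092191 -0.23973664  0.046     ] [ 0.57971797 -0.25365702  0.046     ] [ 0.47554034 -0.38104514  0.046     ] [ 0.55385996 -0.39440609  0.046     ]
-10.182779397717198
-10.410129787535709
-10.018687193813637 0.08001622042880502
home [ 0.52385423 -0.3357443   0.046     ] hole dist 0.02277803238344242 lateral hole -0.0001342174841576357
[ 0.5097461  -0.38135031  0.20031474] [ 0.50975819 -0.38115701  0.20026083]
```

```bash
python3 plan.py .5273 -.3118 .135 -10.2 5
```

```text
now [ 0.5097 -0.3814  0.2003] step mm 19.402475354140982 turn/row 0.0006134635547531249
[[[1.0,13.1,14.3,-0.0,0.001,0.0],[1.0,13.1,14.3,-0.0,0.001,0.0],[1.0,13.1,14.3,-0.0,0.001,0.0],[1.0,13.1,14.3,-0.0,0.001,0.0],[1.0,13.1,14.3,-0.0,0.001,0.0]]]
```

```bash
python3 -m pendant '[[[1,13,14.3,0,0,0],[1,13,14.3,0,0.003,0],[1,13,14.3,0,0,0],[1,13,14.3,0,0,0],[1,13,14.3,0,0,0]]]';python3 -m pendant '[[[0,0,0,0,0,0],[0,0,0,0,0,0],[0,0,0,0,0,0],[0,0,0,0,0,0],[0,0,0,0,0,0]]]';python3 plan.py .5273 -.3118 .12 -10.2 5;python3 - <<'E'
from h import *
print(manip.get_state()['orientation'],manip.get_state()['wrist_force'])
im,d=capture("wrist"); crop(im[:,:,::-1],240,100,400,250,5,"pics/w5.png")
im,d=capture("side"); crop(im[:,:,::-1],290,140,370,230,7,"pics/s5.png")
E
```

```text
time_s: 7.4
eef_pos: [0.5271, -0.3119, 0.1344]
orientation: [0.704, -0.063, 0.063, -0.704]
wrist_force: [0.3, 0.5, -0.8]
opening: 0.0176
time_s: 7.9
eef_pos: [0.5268, -0.314, 0.1357]
orientation: [0.704, -0.064, 0.064, -0.704]
wrist_force: [0.5, 0.3, -1.4]
opening: 0.0175
now [ 0.5268 -0.314   0.1357] step mm 3.166168231109129 turn/row 0.0006364767398151782
[[[0.0,3.1,0.5,0.0,-0.001,0.0],[0.0,3.1,0.5,0.0,-0.001,0.0],[0.0,3.1,0.5,0.0,-0.001,0.0],[0.0,3.1,0.5,0.0,-0.001,0.0],[0.0,3.1,0.5,0.0,-0.001,0.0]]]
[ 0.70442237 -0.06365487  0.06419524 -0.70400011] [ 0.48405269  0.27178913 -1.35766912]
```

View pics/w5.png

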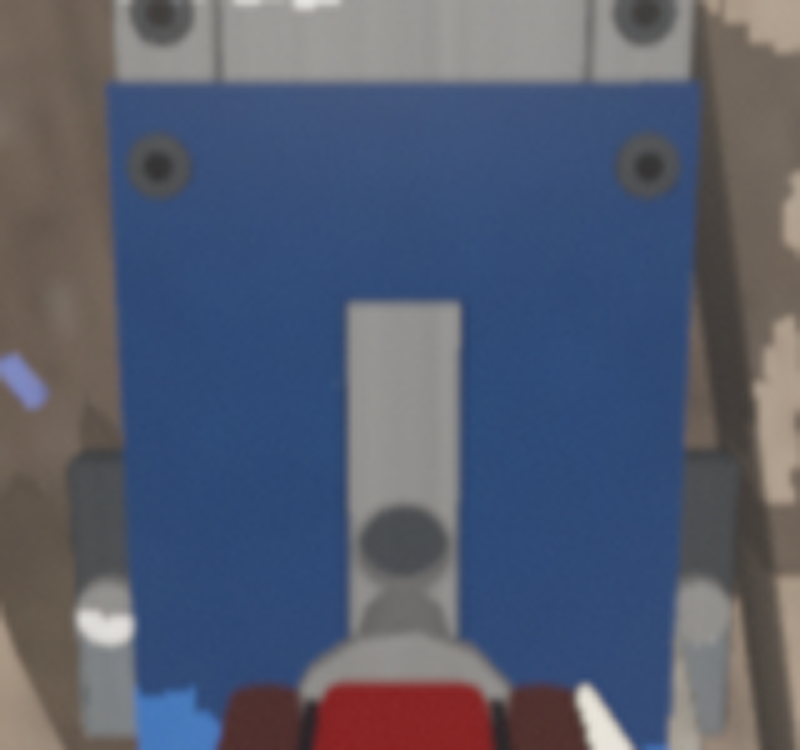

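View pics/s5.png

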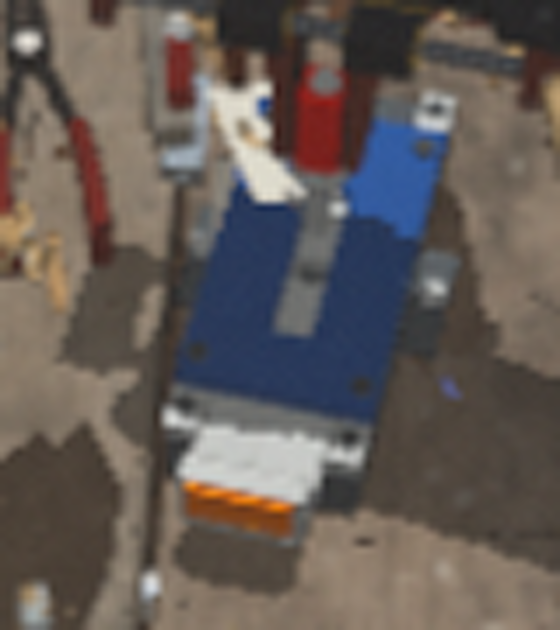

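```bash
python3 -m pendant '[[[0,4,2,0,0,0],[0,4,0,0,0,0],[0,4,0,0,0,0],[0,2,0,0,0,0],[0,0,0,0,0,0]]]';python3 - <<'E'
from h import *
print(manip.get_state()['eef_pos'],manip.get_state()['wrist_force'])
im,d=capture("wrist"); crop(im[:,:,::-1],240,100,400,250,5,"pics/w6.png")
E
```

```text
time_s: 8.5
eef_pos: [0.5269, -0.3112, 0.1206]
orientation: [-0.704, 0.064, -0.063, 0.704]
wrist_force: [-0.1, 0.9, -1.3]
opening: 0.0173
[ 0.52686879 -0.31119132  0.12060432] [-0.05197511  0.92280607 -1.2720471 ]
```

View pics/w6.png

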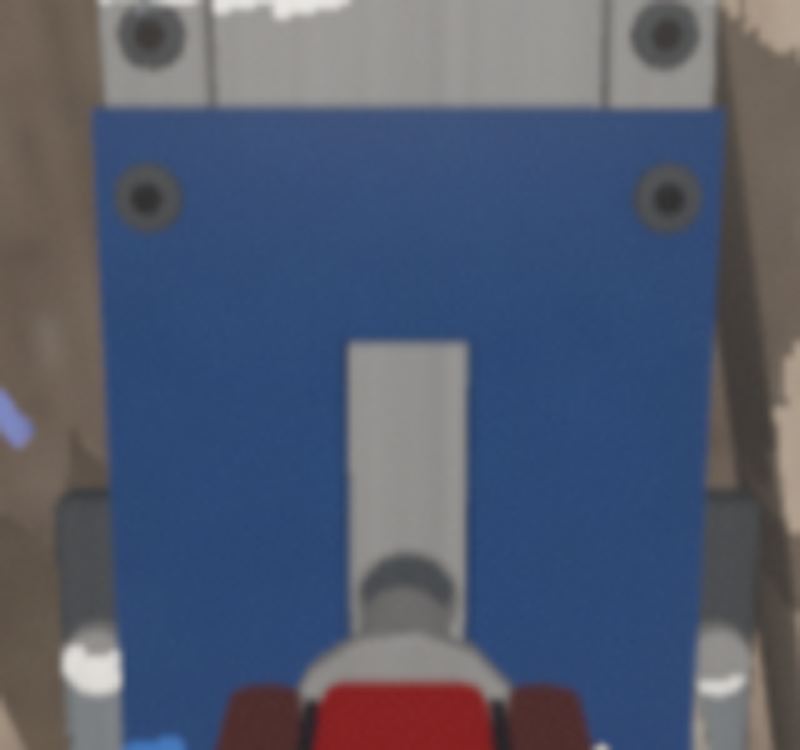

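```bash
python3 -m pendant '[[[0,1.5,0,0,0,0],[0,1.5,0,0,0,0],[0,1.5,0,0,0,0],[0,1,0,0,0,0],[0,0,0,0,0,0]]]';python3 -m pendant '[[[0,1,0,0,0,0],[0,1,0,0,0,0],[0,1,0,0,0,0],[0,1,0,0,0,0],[0,0,0,0,0,0]]]'
```

```text
time_s: 9.05
eef_pos: [0.527, -0.3113, 0.1155]
orientation: [-0.704, 0.064, -0.063, 0.704]
wrist_force: [0.1, 0.3, -0.4]
opening: 0.018
time_s: 9.55
eef_pos: [0.527, -0.3112, 0.1115]
orientation: [-0.704, 0.064, -0.063, 0.704]
wrist_force: [-0.0, -0.2, -1.0]
opening: 0.0179
```

```bash
python3 -m pendant '[[[0,0.8,0,0,0,0],[0,0.8,0,0,0,0],[0,0.8,0,0,0,0],[0,0.8,0,0,0,0],[0,0,0,0,0,0]]]';python3 -m pendant '[[[0,0.7,0,0,0,0],[0,0.7,0,0,0,0],[0,0.7,0,0,0,0],[0,0,0,0,0,0],[0,0,0,0,0,0]]]'
```

```text
time_s: 10.05
eef_pos: [0.5271, -0.3112, 0.1083]
orientation: [-0.704, 0.064, -0.063, 0.704]
wrist_force: [-0.1, 0.6, -0.9]
opening: 0.0178
time_s: 10.55
eef_pos: [0.5271, -0.3113, 0.1063]
orientation: [0.704, -0.064, 0.064, -0.704]
wrist_force: [0.5, 0.7, -0.9]
opening: 0.0176
```

```bash
python3 - <<'E'
from h import *
im,d=capture("wrist"); crop(im[:,:,::-1],240,100,400,250,5,"pics/w7.png")
E
```

```text
(no output)
```

View pics/w7.png

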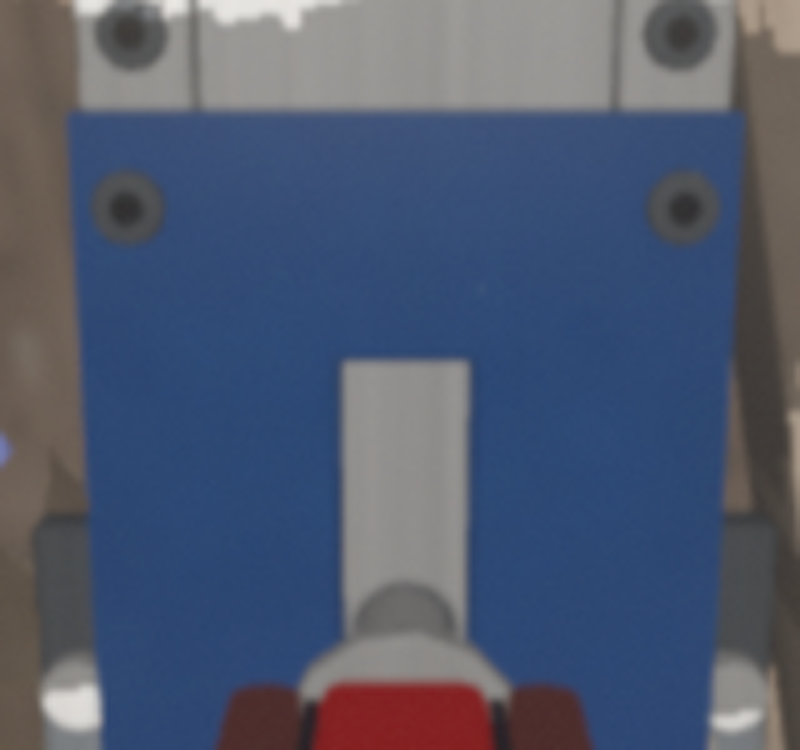

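```bash
python3 -m pendant '[[[0,0.7,0,0,0,0],[0,0.7,0,0,0,0],[0,0.7,0,0,0,0],[0,0,0,0,0,0],[0,0,0,0,0,0]]]';python3 -m pendant '[[[0,0.7,0,0,0,0],[0,0.7,0,0,0,0],[0,0.7,0,0,0,0],[0,0,0,0,0,0],[0,0,0,0,0,0]]]'
```

```text
time_s: 11.1
eef_pos: [0.5271, -0.3115, 0.1043]
orientation: [0.704, -0.064, 0.064, -0.704]
wrist_force: [0.6, -1.1, -1.5]
opening: 0.0175
time_s: 11.6
eef_pos: [0.5271, -0.3118, 0.1022]
orientation: [0.704, -0.064, 0.064, -0.704]
wrist_force: [0.2, -3.3, -0.1]
opening: 0.0179
```

```bash
python3 -m pendant '[[[0,0.7,0,0,0,0],[0,0.8,-1,0,0,0],[0,0,-2,0,0,0],[0,0,-3,0,0,0],[0,0,-3,0,0,0]]]';python3 -m pendant '[[[0,0,-3,0,0,0],[0,0,-3,0,0,0],[0,0,0,0,0,0],[0,0,0,0,0,0],[0,0,0,0,0,0]]]'; python3 - <<'E'
from h import *
import pickle
print(manip.get_state()['wrist_force'])
s=manip.get_state(); im,d=capture("wrist"); pickle.dump((s,d),open("pics/w8.pkl","wb")); cv2.imwrite("pics/w8.png",im[:,:,::-1]);crop(im[:,:,::-1],240,50,400,200,5,"pics/w8c.png")
E
```

```text
time_s: 12.1
eef_pos: [0.5255, -0.3185, 0.1002]
orientation: [-0.703, 0.063, -0.063, 0.705]
wrist_force: [0.1, 3.6, -1.2]
opening: 0.018
time_s: 12.6
eef_pos: [0.5244, -0.3265, 0.1007]
orientation: [0.704, -0.064, 0.064, -0.704]
wrist_force: [0.3, 1.1, -1.4]
opening: 0.0179
[ 0.29292706  1.07606581 -1.41985011]
```

View pics/w8.png

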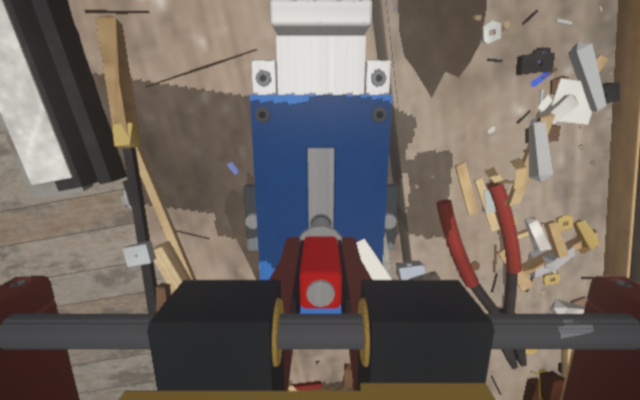

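View pics/w8c.png

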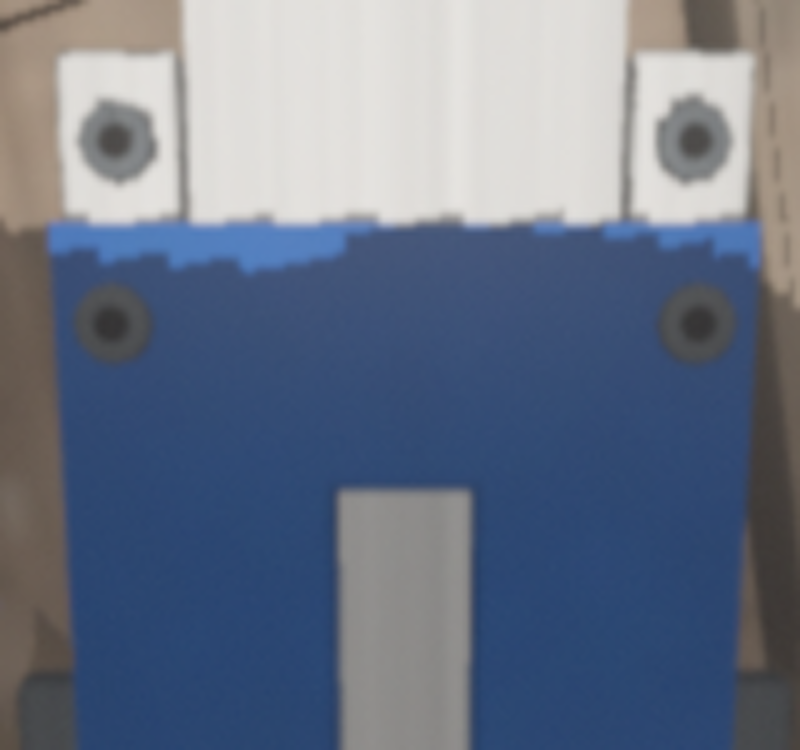

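```bash
python3 - <<'E'
from h import *
import pickle
s,D=pickle.load(open("pics/w8.pkl","rb"))
f=lambda x,y,z:ray("wrist",240+x/5-.4,50+y/5-.4,z,s)
a,b=f(336,488,.046),f(473,488,.046); S=(a+b)/2; M=R.from_quat(s['orientation'])
t=M.inv().apply(S-s['eef_pos'])*1e3; print("slot end in tool",t)
p=ray("wrist",320.3,293,s['eef_pos'][2]+.018,s); print("grip top in tool",M.inv().apply(p-s['eef_pos'])*1e3)
E
python3 plan.py .5236 -.3343 .1 -10.2 5
```

```text
slot end in tool [ 1.13746047 54.71681424 52.05252987]
grip top in tool [  1.01812548 -17.99902718  -1.15270023]
now [ 0.5244 -0.3265  0.1007] step mm 1.5813756112441315 turn/row 0.00044671161595054434
[[[0.1,0.1,-1.6,0.0,-0.0,0.0],[0.1,0.1,-1.6,0.0,-0.0,0.0],[0.1,0.1,-1.6,0.0,-0.0,0.0],[0.1,0.1,-1.6,0.0,-0.0,0.0],[0.1,0.1,-1.6,0.0,-0.0,0.0]]]
```

```bash
python3 -m pendant '[[[0,0,-2,0,0,0],[0.1,0,-3,0,0,0],[0,0,-3,0,0,0],[0,0,0,0,0,0],[0,0,0,0,0,0]]]';python3 -m pendant '[[[0,0.7,0,0,0,0],[0,0.7,0,0,0,0],[0,0.7,0,0,0,0],[0,0,0,0,0,0],[0,0,0,0,0,0]]]'
```

```text
time_s: 13.15
eef_pos: [0.523, -0.3345, 0.1007]
orientation: [0.704, -0.064, 0.064, -0.704]
wrist_force: [0.0, 1.7, -1.1]
opening: 0.0179
time_s: 13.65
eef_pos: [0.523, -0.3342, 0.0985]
orientation: [0.704, -0.064, 0.064, -0.704]
wrist_force: [0.7, 0.8, -1.0]
opening: 0.0179
```

```bash
python3 -m pendant '[[[0,0.5,0,0,0,0],[0,0.5,0,0,0,0],[0,0.5,0,0,0,0],[0,0,0,0,0,0],[0,0,0,0,0,0]]]';python3 -m pendant '[[[0,0.5,0,0,0,0],[0,0.5,0,0,0,0],[0,0.5,0,0,0,0],[0,0,0,0,0,0],[0,0,0,0,0,0]]]'
```

```text
time_s: 14.15
eef_pos: [0.5231, -0.3339, 0.0971]
orientation: [0.704, -0.064, 0.064, -0.704]
wrist_force: [-0.0, -0.4, -1.6]
opening: 0.0178
time_s: 14.65
eef_pos: [0.5231, -0.3339, 0.0955]
orientation: [0.704, -0.064, 0.064, -0.704]
wrist_force: [-0.4, 0.8, -1.3]
opening: 0.0179
```

```bash
python3 -m pendant '[[[0,0.6,0,0,0,0],[0,0.6,0,0,0,0],[0,0.6,0,0,0,0],[0,0,0,0,0,0],[0,0,0,0,0,0]]]';python3 -m pendant '[[[0,0.6,0,0,0,0],[0,0.6,0,0,0,0],[0,0.6,0,0,0,0],[0,0,0,0,0,0],[0,0,0,0,0,0]]]'
```

```text
time_s: 15.15
eef_pos: [0.5231, -0.334, 0.0937]
orientation: [0.704, -0.064, 0.064, -0.704]
wrist_force: [0.7, -1.3, -1.1]
opening: 0.0178
time_s: 15.65
eef_pos: [0.5231, -0.3342, 0.0919]
orientation: [0.704, -0.064, 0.064, -0.704]
wrist_force: [0.9, -2.1, -1.5]
opening: 0.018
```

```bash
python3 -m pendant '[[[0,0.8,-0.5,0,0,0],[0,0.8,0,0,0,0],[0,0.8,0,0,0,0],[0,0.8,0,0,0,0],[0,0,0,0,0,0]]]';python3 -m pendant '[[[0,1,0,0,0,0],[0,1,0,0,0,0],[0,1,0,0,0,0],[0,1,0,0,0,0],[0,0,0,0,0,0]]]'
```

```text
time_s: 16.15
eef_pos: [0.5231, -0.3344, 0.0886]
orientation: [0.704, -0.064, 0.064, -0.704]
wrist_force: [0.1, -2.1, -0.2]
opening: 0.0175
time_s: 16.65
eef_pos: [0.5231, -0.3344, 0.0846]
orientation: [0.704, -0.063, 0.064, -0.704]
wrist_force: [-1.0, -1.5, -0.5]
opening: 0.0179
```

```bash
python3 -m pendant '[[[0,1,-0.3,0,0,0],[0,1,0,0,0,0],[0,1,0,0,0,0],[0,1,0,0,0,0],[0,0,0,0,0,0]]]';python3 -m pendant '[[[0,0.7,0,0,0,0],[0,0.7,0,0,0,0],[0,0.6,0,0,0,0],[0,0,0,0,0,0],[0,0,0,0,0,0]]]'
```

```text
time_s: 17.15
eef_pos: [0.5231, -0.3345, 0.0806]
orientation: [-0.704, 0.063, -0.063, 0.704]
wrist_force: [1.6, 0.1, -0.4]
opening: 0.0179
time_s: 17.65
eef_pos: [0.523, -0.3345, 0.0787]
orientation: [-0.704, 0.063, -0.064, 0.704]
wrist_force: [0.8, 1.7, -0.3]
opening: 0.0176
```

```bash
python3 -m pendant '[[[0,0.5,0,0,0,0],[0,0.5,0,0,0,0],[0,0,0,0,0,0],[0,0,0,0,0,0],[0,0,0,0,0,0]]]'; python3 -c "
from h import *
print(manip.get_state()['eef_pos'])
im,d=capture('wrist'); cv2.imwrite('pics/w9.png',im[:,:,::-1])"
```

```text
time_s: 18.15
eef_pos: [0.5231, -0.3345, 0.0777]
orientation: [-0.704, 0.063, -0.064, 0.704]
wrist_force: [0.8, 2.6, 0.6]
opening: 0.0179
[ 0.52305444 -0.33453549  0.07772175]
```

View pics/w9.png

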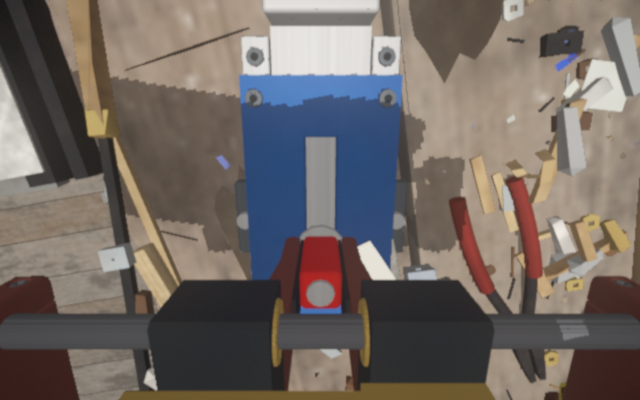

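```bash
python3 -m pendant '[[[0,0.4,0,0,0,0],[0,0.4,0,0,0,0],[0,0,0,0,0,0],[0,0,0,0,0,0],[0,0,0,0,0,0]]]';python3 -m pendant '[[[0,0.3,0,0,0,0],[0,0.3,0,0,0,0],[0,0,0,0,0,0],[0,0,0,0,0,0],[0,0,0,0,0,0]]]'
```

```text
time_s: 18.7
eef_pos: [0.523, -0.3346, 0.0769]
orientation: [-0.704, 0.064, -0.064, 0.704]
wrist_force: [1.2, 2.7, 0.9]
opening: 0.0175
time_s: 19.2
eef_pos: [0.523, -0.3346, 0.0763]
orientation: [-0.704, 0.064, -0.064, 0.704]
wrist_force: [1.1, 2.2, 1.3]
opening: 0.0176
```

```bash
python3 -m pendant '[[[0,0.3,0.2,0,0,0],[0,0.3,0,0,0,0],[0,0,0,0,0,0],[0,0,0,0,0,0],[0,0,0,0,0,0]]]';python3 -m pendant '[[[0,0.3,0,0,0,0],[0,0.3,0,0,0,0],[0,0,0,0,0,0],[0,0,0,0,0,0],[0,0,0,0,0,0]]]'
```

```text
time_s: 19.7
eef_pos: [0.523, -0.3346, 0.0762]
orientation: [0.704, -0.064, 0.064, -0.704]
wrist_force: [0.1, 3.0, 5.4]
opening: 0.0179
time_s: 20.2
eef_pos: [0.523, -0.3346, 0.0761]
orientation: [0.704, -0.064, 0.064, -0.704]
wrist_force: [-2.3, 4.0, 9.7]
opening: 0.0178
```

```bash
python3 -m pendant '[[[0,-0.8,0,0,0,0],[0,0,0,0,0,0],[0,0,0,0,0,0],[0,0,0,0,0,0],[0,0,0,0,0,0]]]';python3 -m pendant '[[[0,0,0,0,0,0],[0,0,0,0,0,0],[0,0,0,0,0,0],[0,0,0,0,0,0],[0,0,0,0,0,0]]]' 110
```

```text
time_s: 20.7
eef_pos: [0.523, -0.3346, 0.0761]
orientation: [0.704, -0.064, 0.064, -0.704]
wrist_force: [-1.3, 3.2, 5.2]
opening: 0.0178
time_s: 21.2
eef_pos: [0.5229, -0.3347, 0.0758]
orientation: [0.704, -0.064, 0.064, -0.704]
wrist_force: [-0.1, -0.2, -0.3]
opening: 0.0496
```

```bash
python3 -c "
from h import *
print(manip.get_state()['wrist_force'],manip.get_state()['opening'])
im,d=capture('wrist'); cv2.imwrite('pics/w10.png',im[:,:,::-1])"
```

```text
[-0.07949091 -0.24017921 -0.28594523] 0.04956933040787906
```

View pics/w10.png

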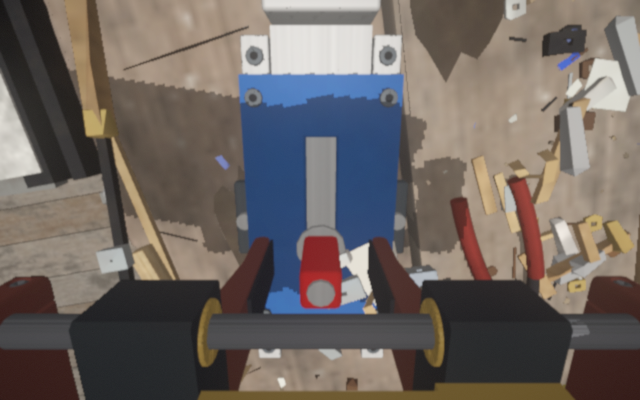

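Released; now I'll retreat straight up and check the seating.

```bash
python3 -m pendant '[[[0,-8,0,0,0,0],[0,-20,0,0,0,0],[0,-30,0,0,0,0],[0,-30,0,0,0,0],[0,-30,0,0,0,0]]]';python3 -m pendant '[[[0,-10,-50,0,0,0],[0,0,-50,0,0,0],[0,0,0,0,0,0],[0,0,0,0,0,0],[0,0,0,0,0,0]]]'; python3 -m pendant '[[[0,0,0,0,0,0],[0,0,0,0,0,0],[0,0,0,0,0,0],[0,0,0,0,0,0],[0,0,0,0,0,0]]]'; python3 -c "
from h import *
import pickle
s=manip.get_state();im,d=capture('wrist'); cv2.imwrite('pics/w11.png',im[:,:,::-1]);pickle.dump((s,d),open('pics/w11.pkl','wb'));crop(im[:,:,::-1],270,60,390,210,4,'pics/w11c.png')
im,d=capture('side');crop(im[:,:,::-1],280,140,380,240,6,'pics/s11.png');print(s['eef_pos'],s['joint_vel'])"
```

```text
time_s: 21.75
eef_pos: [0.523, -0.3344, 0.1958]
orientation: [0.704, -0.063, 0.064, -0.704]
wrist_force: [0.3, -0.3, 0.7]
opening: 0.0498
time_s: 22.25
eef_pos: [0.5058, -0.4306, 0.2039]
orientation: [-0.704, 0.063, -0.063, 0.705]
wrist_force: [-0.3, -0.3, 0.5]
opening: 0.0499
time_s: 22.75
eef_pos: [0.5054, -0.4318, 0.2038]
orientation: [0.704, -0.063, 0.063, -0.704]
wrist_force: [0.2, -0.3, -0.1]
opening: 0.0498
[ 0.50537735 -0.43176064  0.20379324] [ 0.00036087  0.00110762 -0.00033014 -0.00143068 -0.00131817 -0.00061982
 -0.00086511]
```

View pics/w11c.png

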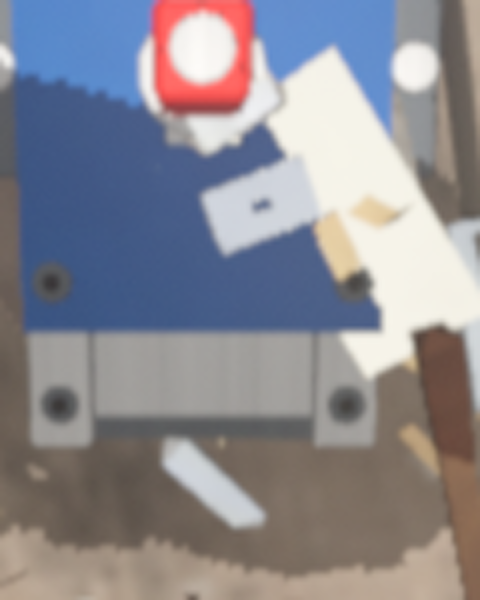

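View pics/s11.png

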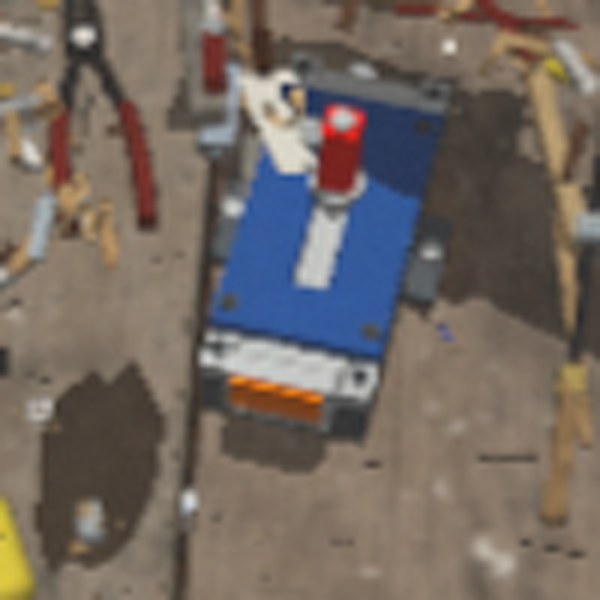

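```bash
python3 -c "
from h import *
import pickle
s,D=pickle.load(open('pics/w11.pkl','rb'))
print(pt('wrist',D,320,71,s), ray('wrist',270+202/4-.4,60+48/4-.4,.094,s))
print(pt('wrist',D,300,100,s),'cover')
im,d=capture('top')
crop(im[:,:,::-1],280,180,430,270,5,'pics/t11.png')
u,v=proj('top',[.523,-.334,.094]);print(u,v);print(pt('top',d,u,v))
"
```

```text
[ 0.52390216 -0.33432433  0.0967356 ] [ 0.5239473  -0.33445766  0.094     ]
[ 0.50374655 -0.34923362  0.04765153] cover
377.0725177215061 224.18751273962297
[ 0.52294339 -0.33387508  0.09500407]
```

View pics/t11.png

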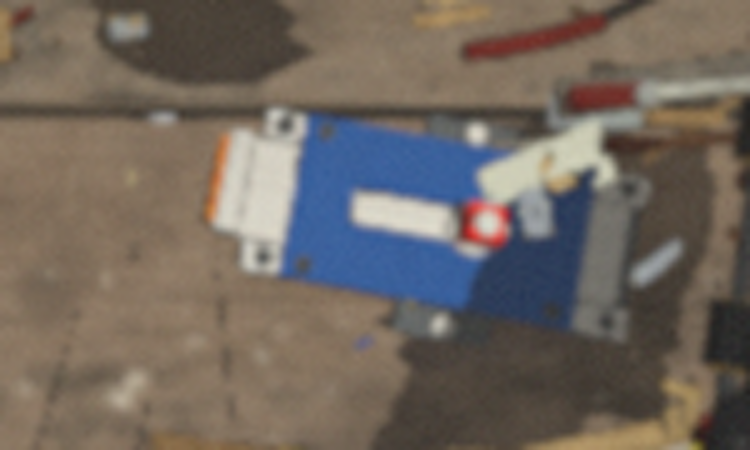

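```bash
python3 -c "
from cell import manip
print(manip.finish_job(), manip.get_state()['time_s'])"
```

```text
the job is handed in; nothing more can be done
the job is handed in; nothing more can be done
```

The pin is home in the base hole, through the slot and the bar, and released. I handed the job in after about 23 s on the robot's clock; no verdict was reported.

**What I did:** I lifted the pin from its stand, lowered it slowly through the slot, and caught the bar's hole about 22 mm toward +y from home. I then drew the bar about 23 mm to the base hole and pushed the pin down until the collar seated. After letting go, I backed the arm well clear.

**Forces:** The largest jig contact I read at the wrist was about 11 N, at seating. Readings came at the end of each call, so brief peaks in between were not seen.

**Last checks:**
- **Height:** The collar met the cover at a tool height of 76.1 mm, against 76 mm expected. Afterwards, camera depth put the grip's top about 49 mm above the cover, against 48 mm when fully seated, which is within camera error.
- **Position:** Wrist and top cameras put the pin at about (0.523–0.524, -0.334), within about 1.5 mm of the home point from the wrist pictures. An earlier top-camera estimate of home was about 2 mm different in x, so the cameras disagree slightly. The pin still went in with only light side forces.
- **Upright:** It looks upright in the pictures; I did not measure its angle.
- **Bystanders:** I did not go near the tape measure, the pliers or the tan block. I did not measure their positions afterwards.

The loose chips lying on the cover by the slot's end did not stop the collar from seating.

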